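# Take the tested small board out of its test nest

### The job

The small circuit board has finished its test. Turn the swing tab of its black nest aside so that it no longer lies over the board, lift the board out by its heat sink, and set it down flat inside the empty shallow tray without dropping it. Leave the large board in its nest.

Things in the scene. Friction and masses are not known exactly. Their poses are not given: they have to be found in the camera images.
- tab_pin (a point): upright steel pin, 12 mm diameter, on the free end of the small nest's flat aluminium swing tab. Point half-way up it, 39.5 mm above the table; pin top 53.5 mm, tab top 25.5 mm. x runs from pivot to pin, z up; pivot 33 mm back along -x. The tab starts over the board, turns level either way, about 1 N at pin, stays where left; clear of the board past 70 degrees from the board's length, stops at 95
- heat_sink (a point): centre, half-way up, of the finned heat sink fixed on the small green board (in its nest 30 mm above the table): 44 mm long (x), 24 wide (y), 28 high, flat sides. Board 110 x 80 x 4 mm, 0.14 kg, its middle 12 mm along +x, underside 18 mm below, 1.5 mm play in the recess. x points to the tab; tab's pivot 87 mm along +x. Only a 10 mm high connector nearby, 30 mm along -x
- tray_in (a point): middle of the inner floor (5 mm above the table) of the empty shallow black tray, 196 x 166 mm outside, 186 x 156 mm inside, rim 18 mm above the table; x along its long side, z up. The board fits in at any turn.
- main_board (a point): centre of the large circuit board, 140 x 120 x 4 mm, in the larger black nest with a like swing tab: a bystander to be left where it is. Same axes as the small board, z up.
Mind the look-alikes: they are no part of the job. Leave any brown look-alike of the part that bears tab_pin alone. Leave any blue look-alike of the part that bears heat_sink alone.

How it is judged:
By the outcome, as a careful person would: the job done as asked, in the order asked, and still so for the second after the job is handed in, with the robot touching nothing.
It also fails if it takes over 56 s, if anything falls off the work surface, if the arm or the gripper's body presses on something with over 40 N, if the wrist force passes 120 N, or if a joint passes its speed limit or range.

### The arm

A 7-joint arm with a two-finger parallel gripper is mounted at the origin on the work surface. World frame = base frame: x ahead of the robot, y to its left, z up, the work surface at z = 0. Lengths are in m, angles in degrees, forces in N, time in s.
With the tool pointing down it reaches from about 0.35 to 0.9 m from the base axis. Payload 8.1 kg.
Tool frame: the origin (TCP) lies on the front face of the gripper's body, between the roots of the fingers; the fingertips stand 73 mm ahead of it and the grasp point (between the pads) lies 54 mm ahead of it; z points along the fingers, y is the direction in which the jaws open and shut (so a half turn about z gives the same grasp; the last joint's range is limited). The gripper opens to 85 mm and grips with 20 to 120 N. Pads are 22 mm wide; open, the fingers measure 114 mm over their backs; the gripper's body (76 mm by 85 mm) begins 54 mm behind the grasp point. The pads swing forward as they close: fully open they stand 13 mm farther back than shut.
Start: joints at [-80.879, 24.895, 1.432, 90.138, -0.665, 64.973, -4.303], TCP at [0.162, 0.604, 0.304] pointing down, gripper open.
Joint ranges: [-149.89, 149.89], [-25.12, 119.58], [-72.63, 75.52], [4.76, 147.25], [-75.54, 255.54], [6.69, 114.76], [-157.13, 157.13]. Speed limits (degrees/s): [127.2, 127.2, 172.46, 172.46, 180, 180, 180].

### API

Orientations are given as a 3x3 rotation matrix whose columns are the frame's x, y, z axes.
In Python, from plant import bot, get_image, get_calibration, outline_of gives the robot as it stands.
- The arm moves only by the shell command python3 -m inch 'ROWS' [FORCE]. ROWS is JSON, one flat list of numbers, 7 for each row, row after row: the shift along the tool's x, y, z in m, then the turn, a rotation vector about the tool's x, y, z in degrees, then the opening in per cent of the stroke, from 0 (shut) to 100 (fully open). In form: [x, y, z, rx, ry, rz, gripper, x, y, z, rx, ry, rz, gripper, ...]. A call has exactly 8 rows; each row is the pose to reach, as a shift and turn from the pose commanded when the call began, along the tool's axes at that moment; what a row does not reach only later rows make up. A row lasts 1/12 s, in which the tool goes at most 41.7 mm and 7.16 degrees, less where a joint would pass 70% of its speed; a pose out of reach is approached as far as the arm can. A call with a gripper value outside its range is refused whole. The fingers move at their own pace and stop on an object; FORCE is the grip in N (left out, the last holds). Time passes only in rows, so rows that repeat a pose let the fingers close, or fill a call up. It gives the time, the measured TCP pose, the force and the opening at its end, in the units of the state.
- bot.state(): the state, without advancing time (a new reading comes with each control period).
- get_image(name): name is "scene" or "side" or "wrist"; returns the picture (480x640x3 uint8, red, green, blue); there is no depth.
- get_calibration(name): a dict with "camera_matrix" (3x3 intrinsics, pixels), "D" ([k1, k2, p1, p2, k3] as OpenCV has them; the pictures are not rectified), "R" (3x3) and "t" (3): a world point X has camera coordinates R X + t; the wrist camera has in their place "hand_eye" (4x4, takes a point from camera to tool coordinates, whose origin is the TCP and whose axes are the flange's). Camera axes: x right, y down, z forward; pixel columns grow to the right and rows downward; lengths in m; the calibration is good to about 2 mm. A picture is of the moment at which its call begins: read the wrist's pose just before it. get_calibration takes no time and is no camera call.
- bot.close_job(): hands the job in, once; it reports no verdict.
Trained networks look in the newest picture that a camera, given by its name, has taken for a name from the list of things; names that differ only in an ending like _2 or _b are one class to them, and where a whole thing is asked for, a point or a joint stands for the part that bears it (a point fixed in the world has none). Each returns a list of dicts, best first, with "confidence" (0 to 1); they miss things now and then, are a little off and sometimes report something else, mostly with a low value. They report only what shows in the picture. A call takes as long as a camera call. They do not tell look-alikes from the thing itself.
- outline_of(camera, target): "pixels" (480x640 bool, what is visible of it) and "location" ([column, row] in pixels, amid what is visible of it).
The state is a dict: "clock": time; "q": joint angles; "joint_velocities": joint speeds; "tau": joint torques, N m; "eef_pos": TCP position; "tool_rot": TCP orientation; "wrist_force": force on the tool from outside, world axes, zero at the start; "moment": the same for the moment, N m; "gripper_width": finger opening in m.
Only numpy, scipy, OpenCV 4.12 (cv2) and the standard library are available. Lean on these libraries where they do the work, as an engineer would, in place of code of your own. Each camera call takes 0.05 s, during which the arm holds its last target. There are 200 camera calls.

## Working session

There is one attempt and no reset: what is moved stays moved. The work goes in short steps, Python scripts to look and compute and a shell command to move; the robot and the scene stay as the last step left them, time stands still between calls to the robot, and variables do not carry over. Pictures are saved under pics/ and viewed, on a budget of 10 in all, crops included, one or two more only if the job needs it, and the job is handed in when it is done.

```bash
mkdir -p pics; ls; cat > h.py <<'E'
import numpy as np, cv2
from plant import bot, get_image, get_calibration, outline_of
def ray(cam,uv,st=None):
    c=get_calibration(cam);K=np.array(c["camera_matrix"]);D=np.array(c["D"])
    p=cv2.undistortPoints(np.array([[uv]],float),K,D)[0,0]; d=np.array([p[0],p[1],1.])
    if cam=="wrist":
        H=np.array(c["hand_eye"]);R=np.array(st["tool_rot"]);t=np.array(st["eef_pos"])
        return R@H[:3,3]+t, R@H[:3,:3]@d
    R=np.array(c["R"]);t=np.array(c["t"]).ravel(); return -R.T@t, R.T@d
def atz(cam,uv,z,st=None):
    o,d=ray(cam,uv,st); return o+d*(z-o[2])/d[2]
def snap(cam,f):
    st=bot.state(); im=get_image(cam); cv2.imwrite(f,im[:,:,::-1]); return st,im
E
python3 - <<'E'
from h import *
np.set_printoptions(precision=4,suppress=True)
ims=[]
for cam in ["scene","side","wrist"]:
    st,im=snap(cam,f"pics/{cam}0.png")
    print(cam,{k:np.round(v,3).tolist() for k,v in get_calibration(cam).items()})
    for n in ["tab_pin","heat_sink","tray_in","main_board"]:
        for r in outline_of(cam,n):
            print(cam,n,round(r["confidence"],2),np.round(r["location"],1),r["pixels"].sum())
print(bot.state())
E
```

```text
pics
scene {'camera_matrix': [[531.409, 0.0, 321.123], [0.0, 531.409, 231.356], [0.0, 0.0, 1.0]], 'D': [-0.015, 0.0, 0.0, 0.0, 0.0], 'R': [[0.599, 0.8, 0.011], [0.586, -0.429, -0.688], [-0.546, 0.419, -0.726]], 't': [-0.235, -0.243, 1.429]}
scene tab_pin 0.67 [177.8 287.2] 191
scene tab_pin 0.55 [266.8 233.5] 137
scene tab_pin 0.47 [371.9 267.6] 190
scene heat_sink 0.95 [364.7 164.2] 897
scene heat_sink 0.59 [357.  251.9] 1428
scene tray_in 0.61 [442.1 207.2] 4719
scene main_board 0.9 [264.1 327.8] 4029
side {'camera_matrix': [[545.936, 0.0, 328.05], [0.0, 545.936, 239.493], [0.0, 0.0, 1.0]], 'D': [-0.155, 0.0, 0.0, 0.0, 0.0], 'R': [[-0.987, -0.161, 0.004], [-0.126, 0.757, -0.642], [0.1, -0.634, -0.767]], 't': [0.408, 0.13, 1.085]}
side tab_pin 0.53 [249.7 255.4] 114
side tab_pin 0.48 [357.9 227. ] 201
side heat_sink 0.89 [382.4 386.4] 2577
side tray_in 0.56 [249.6 384.1] 9688
side main_board 0.73 [289.3 182. ] 2016
wrist {'camera_matrix': [[385.347, 0.0, 326.745], [0.0, 385.347, 242.603], [0.0, 0.0, 1.0]], 'D': [-0.011, 0.0, 0.0, 0.0, 0.0], 'hand_eye': [[0.001, -0.957, -0.291, 0.074], [1.0, 0.001, -0.0, -0.001], [0.001, -0.291, 0.957, -0.071], [0.0, 0.0, 0.0, 1.0]]}
wrist heat_sink 0.78 [ 25.5 368.2] 2907
wrist tray_in 0.75 [107.6 473.6] 432
{'clock': 0.75, 'q': array([-80.8805,  24.893 ,   1.432 ,  90.136 ,  -0.6658,  64.9746,
        -4.3015]), 'joint_velocities': array([ 0.0308,  0.1278,  0.0034,  0.0142, -0.0391, -0.0646,  0.0617]), 'tau': array([ -0.0002, -67.0183,   1.0235, -31.654 ,   0.0155,   0.0022,
         0.    ]), 'eef_pos': array([0.1618, 0.6037, 0.304 ]), 'tool_rot': array([[-0.9659,  0.2588,  0.    ],
       [ 0.2588,  0.9659,  0.0001],
       [ 0.    ,  0.0001, -1.    ]]), 'wrist_force': array([-0.0717,  0.0206, -0.0507]), 'moment': array([-0.0094,  0.033 ,  0.0303]), 'gripper_width': 0.08546063968672862}
```

View pics/scene0.png

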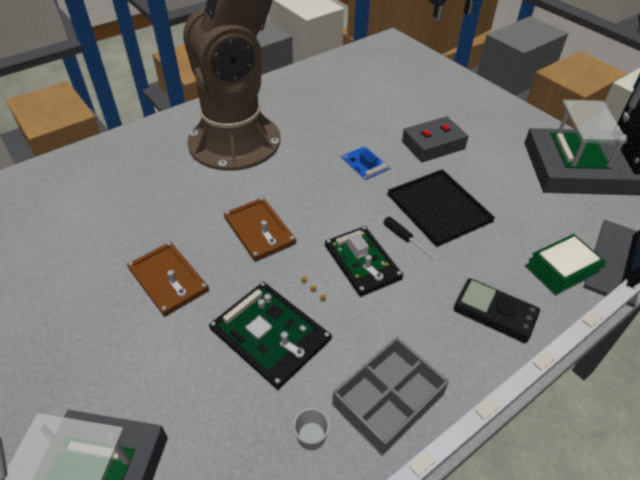

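View pics/side0.png

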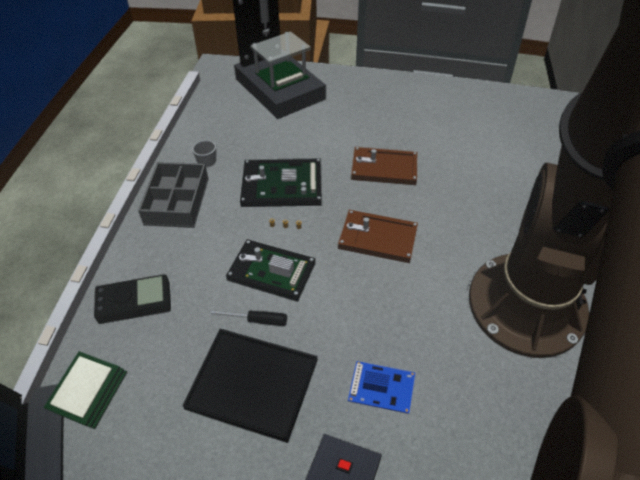

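The small nest is at scene (363,260) and side (271,270). Its pin is near scene (370,262) and side (260,247). The empty tray is at scene (441,207) and side (252,384). The blue board and the brown nests are the look-alikes. I'll enlarge both views.

```bash
python3 - <<'E'
from h import *
a=cv2.imread("pics/scene0.png")[215:305,310:420]; b=cv2.imread("pics/side0.png")[225:315,215:325]
g=lambda m:cv2.resize(m,None,fx=3.6,fy=3.6*1.0,interpolation=cv2.INTER_CUBIC)
m=np.hstack([g(a),g(b)]);
for k in range(0,110,10):
    for o in (0,396):
        x=int(k*3.6)+o; cv2.line(m,(x,0),(x,4 if k%50 else 12),(0,255,255),1)
    if k<90:
        cv2.line(m,(0,int(k*3.6)),(6,int(k*3.6)),(0,255,255),1)
cv2.imwrite("pics/crop1.png",m)
np.set_printoptions(precision=4,suppress=True)
# tray from corners (rim z=.018): dark blob in side and scene via outline
for cam in ["scene","side"]:
    for r in outline_of(cam,"tray_in")[:1]:
        c=max(cv2.findContours(r["pixels"].astype(np.uint8),0,2)[0],key=cv2.contourArea)
        P=np.array([atz(cam,p[0],.018)[:2] for p in c])
        (cx,cy),s,an=cv2.minAreaRect((P*1000).astype(np.float32)); print(cam,"tray",cx,cy,s,an)
E
```

```text
scene tray 516.0368041992188 250.34176635742188 (181.91221618652344, 213.11358642578125) 82.86873626708984
side tray 509.500732421875 261.43792724609375 (170.69602966308594, 199.64674377441406) 82.29169464111328
```

View pics/crop1.png

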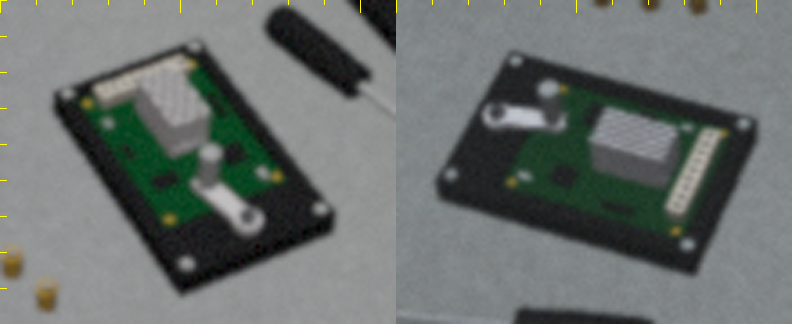

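```bash
python3 - <<'E'
from h import *
np.set_printoptions(precision=4,suppress=True)
def tri(a,b):
    o1,d1=ray("scene",a);o2,d2=ray("side",b)
    s=np.linalg.lstsq(np.c_[d1,-d2],o2-o1,rcond=None)[0]
    p,q=o1+s[0]*d1,o2+s[1]*d2; return (p+q)/2,np.linalg.norm(p-q)
for n,a,b,z in [("pin top",(368.1,257.2),(256.9,249.4),.0535),("pivot",(378.9,275.6),(242.8,256.7),.027),("sink top",(357.8,241.7),(281.9,261.9),.044),
 ]: print(n,*tri(a,b),atz("scene",a,z),atz("side",b,z))
S=lambda x,y:(310+x/3.6,215+y/3.6); T=lambda x,y:(215+(x-396)/3.6,225+y/3.6)
for n,a,b in [("sA",S(67,94),T(688,244)),("sB",S(195,47),T(744,124)),("sC",S(320,208),T(516,61)),("sD",S(186,264),T(450,174))]: 
    print(n,*tri(a,b))
E
```

```text
pin top [ 0.5614 -0.0077  0.0523] 1.552375496473801e-05 [ 0.5621 -0.0085  0.0535] [ 0.561  -0.0068  0.0535]
pivot [ 0.5944 -0.005   0.0242] 0.0014996893255196577 [ 0.5966 -0.0063  0.027 ] [ 0.5929 -0.0034  0.027 ]
sink top [0.5077 0.0085 0.042 ] 0.0028536489564968313 [0.5105 0.0078 0.044 ] [0.5062 0.009  0.044 ]
sA [ 0.4528  0.011  -0.0241] 0.059931038311692934
sB [0.469  0.0245 0.0592] 0.058402874295728636
sC [ 0.6053 -0.0013  0.0587] 0.058342765889275415
sD [ 0.6007 -0.0126 -0.0229] 0.06201577143224089
```

```bash
python3 - <<'E'
from h import *
np.set_printoptions(precision=4,suppress=True)
S=lambda x,y:(310+x/3.6,215+y/3.6); T=lambda x,y:(215+(x-396)/3.6,225+y/3.6)
def tri(a,b):
    o1,d1=ray("scene",a);o2,d2=ray("side",b)
    s=np.linalg.lstsq(np.c_[d1,-d2],o2-o1,rcond=None)[0]
    p,q=o1+s[0]*d1,o2+s[1]*d2; return (p+q)/2,np.linalg.norm(p-q)
r=[]
for n,a,b in [("sA",S(67,94),T(744,124)),("sB",S(195,47),T(688,244)),("sC",S(320,208),T(450,174)),("sD",S(186,264),T(516,61))]: 
    p=tri(a,b);r.append(p[0]);print(n,*p)
A,B,C,D=r
for v in (C-B,D-A): print(np.degrees(np.arctan2(v[1],v[0])),np.linalg.norm(v))
for v in (B-A,C-D): print(np.degrees(np.arctan2(v[1],v[0]))-90,np.linalg.norm(v))
print((A+B+C+D)/4)
E
```

```text
sA [ 0.4531 -0.0262  0.0178] 0.0017879006993130379
sB [0.4686 0.0614 0.0181] 0.002295823800415314
sC [0.6107 0.0368 0.0186] 0.0005731624338548546
sD [ 0.5951 -0.0507  0.0177] 0.0013564740004807303
-9.830388261588846 0.14413776038469145
-9.771871856533695 0.14409890666770817
-10.0774893915911 0.08905537177447465
-10.10233093596959 0.08891226457309404
[0.5319 0.0053 0.0181]
```

```bash
cat >> h.py <<'E'
from scipy.spatial.transform import Rotation as Ro
def togo(x,y,z,ya):
    "tool-axis shift to the TCP target with tool down and tool y at world angle ya"
    s=bot.state();R=np.array(s["tool_rot"]);a=np.radians(ya)
    yv=np.array([np.cos(a),np.sin(a),0]);zv=np.array([0,0,-1.]);T=np.c_[np.cross(yv,zv),yv,zv]
    print("shift",np.round(R.T@(np.array([x,y,z])-s["eef_pos"]),4),"rot",np.round(Ro.from_matrix(R.T@T).as_rotvec(degrees=True),1),
     "clock",s["clock"],"tcp",np.round(s["eef_pos"],4),"yang",np.round(np.degrees(np.arctan2(R[1,1],R[0,1])),1),"q",np.round(s["q"],0),"F",np.round(s["wrist_force"],1),"w",round(s["gripper_width"],4))
E
python3 -m inch '[-0.03,-0.027,0,0,0,-2,100,-0.06,-0.054,0,0,0,-4,100,-0.09,-0.08,0,0,0,-6,100,-0.12,-0.107,0,0,0,-8,100,-0.15,-0.134,0,0,0,-10,80,-0.18,-0.161,0,0,0,-12,60,-0.21,-0.188,0,0,0,-14,45,-0.24,-0.215,0,0,0,-16,45]' 20
python3 -c "from h import *;togo(.5615,-.0077,.18,94.6)"
```

```text
clock: 1.52
eef_pos: [0.3387, 0.3321, 0.3042]
tool_rot: [[-1.0, -0.019, 0.0], [-0.019, 1.0, 0.001], [-0.0, 0.001, -1.0]]
wrist_force: [0.2, 0.4, -0.2]
gripper_width: 0.0393
shift [-0.2162 -0.3441  0.1241] rot [ 0.   0.  -3.5] clock 1.5167 tcp [0.3387 0.3321 0.3042] yang 91.1 q [-55.  11.   5. 111.  -1.  59.  41.] F [ 0.2  0.4 -0.2] w 0.0393
```

```bash

python3 -m inch '[-0.02,-0.032,0.006,0,0,-1,45,-0.04,-0.064,0.012,0,0,-2,45,-0.06,-0.096,0.018,0,0,-3,45,-0.08,-0.128,0.024,0,0,-3.5,45,-0.1,-0.16,0.03,0,0,-3.5,45,-0.12,-0.192,0.036,0,0,-3.5,45,-0.14,-0.224,0.042,0,0,-3.5,45,-0.16,-0.256,0.048,0,0,-3.5,45]'
python3 -c "from h import *;togo(.5615,-.0077,.18,94.6)"
```

```text
clock: 2.18
eef_pos: [0.5032, 0.079, 0.2559]
tool_rot: [[-0.997, -0.079, 0.001], [-0.079, 0.997, 0.0], [-0.001, 0.0, -1.0]]
wrist_force: [0.2, 1.5, 0.5]
gripper_width: 0.0384
shift [-0.0512 -0.0911  0.0759] rot [ 0.   0.  -0.1] clock 2.1833 tcp [0.5032 0.079  0.2559] yang 94.5 q [-26.  17.  15. 111.  -5.  53.  85.] F [0.2 1.5 0.5] w 0.0384
```

```bash

python3 -m inch '[-0.01,-0.018,0.015,0,0,2,45,-0.02,-0.036,0.03,0,0,4,45,-0.03,-0.054,0.045,0,0,6,45,-0.04,-0.072,0.06,0,0,8,45,-0.051,-0.091,0.07,0,0,9,45,-0.051,-0.091,0.076,0,0,9.5,45,-0.051,-0.091,0.076,0,0,9.5,45,-0.051,-0.091,0.076,0,0,9.5,45]'
python3 - <<'E'
from h import *
togo(.5615,-.0077,.103,85)
st,im=snap("wrist","pics/w1.png")
for n in ["tab_pin","heat_sink"]:
    for r in outline_of("wrist",n): print(n,r["confidence"],r["location"],[atz("wrist",r["location"],z,st).round(4) for z in (.0535,.0395,.03)])
E
```

```text
clock: 2.85
eef_pos: [0.56, -0.0055, 0.1797]
tool_rot: [[-0.996, 0.087, -0.001], [0.087, 0.996, 0.0], [0.001, 0.0, -1.0]]
wrist_force: [-0.1, 0.4, 0.6]
gripper_width: 0.0386
shift [-0.0018 -0.0021  0.0767] rot [ 0.  -0.1  0. ] clock 2.85 tcp [ 0.56   -0.0055  0.1797] yang 85.0 q [-17.  27.  17. 108. -10.  46.  90.] F [-0.1  0.4  0.6] w 0.0386
tab_pin 0.96 [325.6, 276.0] [array([ 0.5643, -0.0077,  0.0535]), array([ 0.5699, -0.0083,  0.0395]), array([ 0.5737, -0.0086,  0.03  ])]
heat_sink 0.74 [339.9, 173.7] [array([0.5096, 0.0043, 0.0535]), array([0.5113, 0.0046, 0.0395]), array([0.5124, 0.0049, 0.03  ])]
```

View pics/w1.png

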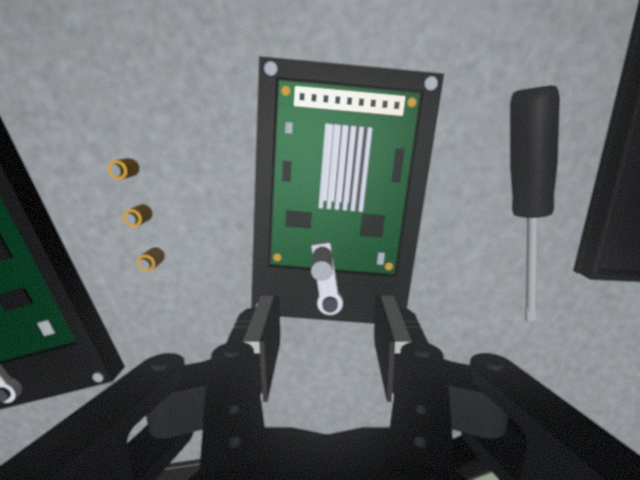

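The wrist view shows the pin top at (321,270), the pivot at (330,302) and the sink top centred on (345,168). The screwdriver and tray are to the right (+y).

```bash
python3 - <<'E'
from h import *
st=bot.state()
piv=np.array([.5945,-.005])
for n,p,z in [("pintop",(321,270),.0535),("pivot",(330,302),.026),("sink",(345.5,167.5),.044),("A",(270,69),.018),("B",(431,83),.018)]: print(n,atz("wrist",p,z,st).round(4))
E
```

```text
pintop [ 0.5615 -0.0093  0.0535]
pivot [ 0.5943 -0.0069  0.026 ]
sink [0.5084 0.0083 0.044 ]
A [ 0.4535 -0.0287  0.018 ]
B [0.4683 0.0606 0.018 ]
```

```bash

python3 -m inch '[-0.002,-0.003,0.015,0,0,0,45,-0.002,-0.003,0.03,0,0,0,45,-0.002,-0.003,0.045,0,0,0,45,-0.002,-0.003,0.06,0,0,0,45,-0.002,-0.003,0.07,0,0,0,45,-0.002,-0.003,0.077,0,0,0,45,-0.002,-0.003,0.077,0,0,0,45,-0.002,-0.003,0.077,0,0,0,45]'
python3 -m inch '[0,0,0,0,0,0,35,0,0,0,0,0,0,25,0,0,0,0,0,0,18,0,0,0,0,0,0,10,0,0,0,0,0,0,5,0,0,0,0,0,0,5,0,0,0,0,0,0,5,0,0,0,0,0,0,5]' 20
python3 - <<'E'
from h import *
togo(.5615,-.0085,.103,85)
# arc: 14 steps, pin angle about pivot and tool yaw
s=bot.state();R=np.array(s["tool_rot"]);p0=np.array(s["eef_pos"])
piv=np.array([.5945,-.006]); d=p0[:2]-piv; th0=np.arctan2(d[1],d[0])
print(np.degrees(th0)%360,np.hypot(*d))
n=16
for k in range(1,n+1):
    th=np.radians((np.degrees(th0)%360)+(255-np.degrees(th0)%360)*k/n)
    t=np.r_[piv+.033*np.array([np.cos(th),np.sin(th)]),p0[2]]
    print(k,np.round(R.T@(t-p0),4),-60*k/n)
E
```

```text
clock: 3.67
eef_pos: [0.5622, -0.0089, 0.1032]
tool_rot: [[-0.996, 0.087, 0.0], [0.087, 0.996, 0.0], [-0.0, 0.0, -1.0]]
wrist_force: [-0.1, 0.4, 0.4]
gripper_width: 0.039
clock: 4.33
eef_pos: [0.5624, -0.0091, 0.1034]
tool_rot: [[-0.996, 0.087, 0.001], [0.087, 0.996, 0.0], [-0.001, 0.0, -1.0]]
wrist_force: [-0.6, 0.1, 6.4]
gripper_width: 0.0107
shift [0.0009 0.0005 0.0004] rot [ 0.  0. -0.] clock 4.3333 tcp [ 0.5624 -0.0091  0.1034] yang 85.0 q [-15.  34.  14. 111. -13.  37.  93.] F [-0.6  0.1  6.4] w 0.0107
185.5266717239782 0.03227875208063827
1 [ 0.0002 -0.0026 -0.    ] -3.75
2 [-0.0006 -0.005  -0.    ] -7.5
3 [-0.0015 -0.0073 -0.    ] -11.25
4 [-0.0026 -0.0095 -0.    ] -15.0
5 [-0.0038 -0.0117 -0.    ] -18.75
6 [-0.0052 -0.0138 -0.    ] -22.5
7 [-0.0068 -0.0157  0.    ] -26.25
8 [-0.0085 -0.0175  0.    ] -30.0
9 [-0.0104 -0.0192  0.    ] -33.75
10 [-0.0123 -0.0208  0.    ] -37.5
11 [-0.0144 -0.0222  0.    ] -41.25
12 [-0.0166 -0.0234  0.    ] -45.0
13 [-0.0188 -0.0245  0.    ] -48.75
14 [-0.0212 -0.0254  0.    ] -52.5
15 [-0.0236 -0.0261  0.    ] -56.25
16 [-0.026  -0.0266  0.    ] -60.0
```

```bash

python3 -m inch '[0.0,-0.0026,0,0,0,-3.75,5,-0.0006,-0.005,0,0,0,-7.5,5,-0.0015,-0.0073,0,0,0,-11.25,5,-0.0026,-0.0095,0,0,0,-15,5,-0.0038,-0.0117,0,0,0,-18.75,5,-0.0052,-0.0138,0,0,0,-22.5,5,-0.0068,-0.0157,0,0,0,-26.25,5,-0.0085,-0.0175,0,0,0,-30,5]'
python3 - <<'E'
from h import *
togo(.5615,-.0085,.103,115)
s=bot.state();R=np.array(s["tool_rot"]);p0=np.array(s["eef_pos"])
piv=np.array([.5945,-.006]); d=p0[:2]-piv; th0=np.degrees(np.arctan2(d[1],d[0]))%360
print(th0,np.hypot(*d))
n=7
for k in range(1,n+1):
    th=np.radians(th0+(256-th0)*k/n)
    t=np.r_[piv+.033*np.array([np.cos(th),np.sin(th)]),.1034]
    print(k,np.round(R.T@(t-p0),4))
E
```

```text
clock: 5.0
eef_pos: [0.5687, -0.0261, 0.1033]
tool_rot: [[-0.904, -0.427, -0.001], [-0.427, 0.904, 0.002], [0.0, 0.002, -1.0]]
wrist_force: [-4.5, 4.3, 9.4]
gripper_width: 0.0111
shift [-0.001   0.0189  0.0004] rot [ 0.1 -0.   0.3] clock 5.0 tcp [ 0.5687 -0.0261  0.1033] yang 115.3 q [ -7.  34.   6. 110.  -5.  37. 117.] F [-4.5  4.3  9.4] w 0.0111
217.85178422484174 0.03268189567628032
1 [-0.0005 -0.0031 -0.0001]
2 [-0.0016 -0.006  -0.0001]
3 [-0.003  -0.0088 -0.0001]
4 [-0.0047 -0.0115 -0.0001]
5 [-0.0066 -0.014  -0.0001]
6 [-0.0087 -0.0163 -0.0001]
7 [-0.011  -0.0184 -0.0001]
```

```bash

python3 -m inch '[-0.0005,-0.0031,0,0,0,-4,5,-0.0016,-0.006,0,0,0,-8,5,-0.003,-0.0088,0,0,0,-12,5,-0.0047,-0.0115,0,0,0,-16,5,-0.0066,-0.014,0,0,0,-20,5,-0.0087,-0.0163,0,0,0,-24,5,-0.011,-0.0184,0,0,0,-28,5,-0.011,-0.0184,0,0,0,-28,5]'
python3 -m inch '[0,0,0,0,0,0,10,0,0,0,0,0,0,25,0,0,0,0,0,0,30,0,0,-0.01,0,0,0,35,0,0,-0.03,0,0,0,35,0,0,-0.05,0,0,0,35,0,0,-0.07,0,0,0,35,0,0,-0.09,0,0,0,35]'
python3 -c "from h import *;togo(.5085,.0085,.17,80)"
```

```text
clock: 5.67
eef_pos: [0.5865, -0.0391, 0.1033]
tool_rot: [[-0.598, -0.801, -0.001], [-0.801, 0.598, 0.001], [0.0, 0.001, -1.0]]
wrist_force: [-4.0, 1.0, 8.4]
gripper_width: 0.0111
clock: 6.33
eef_pos: [0.5867, -0.0395, 0.1944]
tool_rot: [[-0.602, -0.798, 0.0], [-0.798, 0.602, -0.0], [-0.0, -0.0, -1.0]]
wrist_force: [-0.4, 0.9, 0.7]
gripper_width: 0.0298
shift [0.0088 0.0913 0.0244] rot [-0.  0. 63.] clock 6.3333 tcp [ 0.5867 -0.0395  0.1944] yang 143.0 q [  0.  28.  -2. 103.   1.  50. 140.] F [-0.4  0.9  0.7] w 0.0298
```

```bash

python3 -m inch '[0.001,0.011,0,0,0,7,40,0.002,0.022,0,0,0,14,50,0.003,0.033,0,0,0,21,60,0.004,0.045,0,0,0,28,65,0.005,0.057,0,0,0,35,65,0.006,0.068,0,0,0,42,65,0.007,0.08,0,0,0,49,65,0.0088,0.0913,0,0,0,56,65]'
python3 -c "from h import *;togo(.5085,.0085,.17,80)"
```

```text
clock: 7.0
eef_pos: [0.5082, 0.009, 0.1935]
tool_rot: [[-0.998, 0.058, 0.001], [0.058, 0.998, 0.001], [-0.001, 0.001, -1.0]]
wrist_force: [-1.0, -0.1, 0.1]
gripper_width: 0.0554
shift [-0.0004 -0.0005  0.0235] rot [0.  0.  6.7] clock 7.0 tcp [0.5082 0.009  0.1935] yang 86.7 q [-16.  22.  12. 115.  -6.  44.  86.] F [-1.  -0.1  0.1] w 0.0554
```

```bash

python3 -m inch '[0,0,0,0,0,3.5,65,0,0,0,0,0,6.7,65,0,0,0,0,0,6.7,65,0,0,0,0,0,6.7,65,0,0,0,0,0,6.7,65,0,0,0,0,0,6.7,65,0,0,0,0,0,6.7,65,0,0,0,0,0,6.7,65]'
python3 -c "
from h import *
togo(.5085,.0085,.095,80)
_,a=snap('wrist','pics/w2.png');_,b=snap('scene','pics/s2.png')
c=cv2.resize(b[215:305,310:420],None,fx=3.6,fy=3.6)[:300]
m=np.hstack([cv2.resize(a[100:400],(400,300))[:,:] if 0 else a[100:400,120:520],c[:300,:396]]);cv2.imwrite('pics/m2.png',m[:,:,::-1])"
```

```text
clock: 7.67
eef_pos: [0.5086, 0.0084, 0.1929]
tool_rot: [[-0.986, 0.168, -0.0], [0.168, 0.986, 0.0], [0.0, 0.0, -1.0]]
wrist_force: [0.3, 0.8, 0.3]
gripper_width: 0.0555
shift [0.0001 0.0001 0.0979] rot [ 0.  -0.   0.3] clock 7.6667 tcp [0.5086 0.0084 0.1929] yang 80.3 q [-17.  22.  13. 115.  -7.  44.  80.] F [0.3 0.8 0.3] w 0.0555
```

View pics/m2.png

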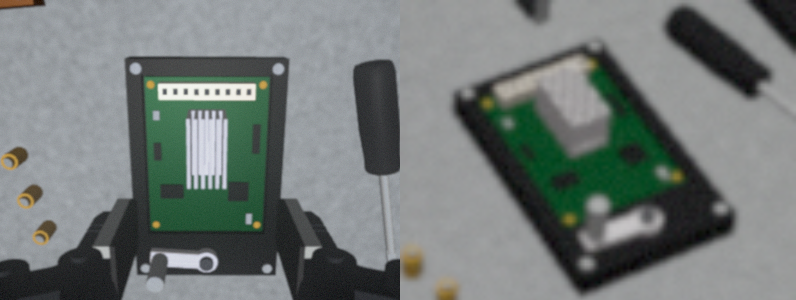

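The tab now lies across the nest at about 87°, clear of the board, with its pin at wrist-crop (157,272). The sink top is at full-image pixel (326,253). Next I descend and grip.

```bash
python3 -c "
from h import *
print(atz('wrist',(326.5,253),.044,bot.state()))"
python3 -m inch '[0,0,0.02,0,0,0,65,0,0,0.04,0,0,0,65,0,0,0.06,0,0,0,65,0,0,0.075,0,0,0,65,0,0,0.085,0,0,0,65,0,0,0.093,0,0,0,65,0,0,0.097,0,0,0,65,0,0,0.098,0,0,0,65]'
python3 -m inch '[0,0,0,0,0,0,50,0,0,0,0,0,0,40,0,0,0,0,0,0,30,0,0,0,0,0,0,20,0,0,0,0,0,0,15,0,0,0,0,0,0,15,0,0,0,0,0,0,15,0,0,0,0,0,0,15]' 50
```

```text
[0.50736086 0.00719715 0.044     ]
clock: 8.43
eef_pos: [0.5085, 0.0085, 0.0946]
tool_rot: [[-0.986, 0.169, -0.0], [0.169, 0.986, -0.0], [0.0, -0.0, -1.0]]
wrist_force: [-0.9, 0.8, -0.9]
gripper_width: 0.055
clock: 9.1
eef_pos: [0.509, 0.0086, 0.0957]
tool_rot: [[-0.986, 0.169, 0.001], [0.169, 0.986, 0.0], [-0.001, 0.001, -1.0]]
wrist_force: [0.5, -0.5, 5.0]
gripper_width: 0.0227
```

```bash

python3 -m inch '[0,0,-0.002,0,0,0,15,0,0,-0.005,0,0,0,15,0,0,-0.01,0,0,0,15,0,0,-0.02,0,0,0,15,0,0,-0.035,0,0,0,15,0,0,-0.055,0,0,0,15,0,0,-0.08,0,0,0,15,0,0,-0.1,0,0,0,15]'
python3 -c "
from h import *
togo(.512,.256,.2,80)
_,a=snap('wrist','pics/w3.png');_,b=snap('scene','pics/s3.png');get_image('side')
for r in outline_of('side','tray_in')[:1]:
    c=max(cv2.findContours(r['pixels'].astype(np.uint8),0,2)[0],key=cv2.contourArea)
    q=cv2.boxPoints(cv2.minAreaRect(c));ap=cv2.approxPolyDP(c,8,True)[:,0]
    print(ap.tolist(),[atz('side',p,.018)[:2].round(4).tolist() for p in ap])
m=np.hstack([a[100:460,140:500],b[130:430,240:540][:,:]]) if 0 else np.hstack([cv2.resize(a,(400,300)),b[60:360,240:640]]);cv2.imwrite('pics/m3.png',m[:,:,::-1])"
```

```text
clock: 9.77
eef_pos: [0.5086, 0.0084, 0.1971]
tool_rot: [[-0.986, 0.169, 0.001], [0.169, 0.986, 0.0], [-0.001, 0.0, -1.0]]
wrist_force: [0.8, 1.7, -1.1]
gripper_width: 0.023
shift [ 0.0384  0.2446 -0.0029] rot [0.  0.  0.3] clock 9.7667 tcp [0.5086 0.0084 0.1971] yang 80.3 q [-17.  21.  13. 114.  -7.  45.  80.] F [ 0.8  1.7 -1.1] w 0.023
[[219, 329], [185, 409], [287, 442], [317, 356]] [[0.596, 0.1669], [0.6105, 0.3333], [0.4242, 0.3587], [0.4027, 0.1916]]
```

View pics/m3.png

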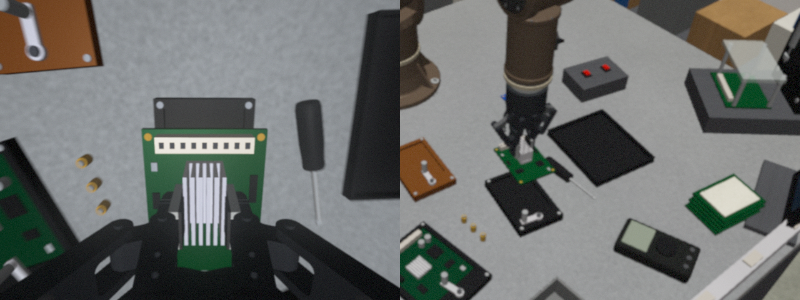

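The board is held level with the nest empty beneath it. The tray centre comes out at about (0.510, 0.260). I'll carry the board over.

```bash

python3 -m inch '[0.002,0.01,0,0,0,0,15,0.007,0.035,0,0,0,0,15,0.014,0.065,0,0,0,0,15,0.021,0.1,0,0,0,0,15,0.028,0.135,0,0,0,0,15,0.036,0.17,0,0,0,0,15,0.042,0.2,0,0,0,0,15,0.047,0.222,0,0,0,0,15]'
python3 -m inch '[0.003,0.015,0,0,0,0,15,0.005,0.022,0,0,0,0,15,0.006,0.026,0,0,0,0,15,0.006,0.026,0,0,0,0,15,0.006,0.026,0,0,0,0,15,0.006,0.026,0,0,0,0,15,0.006,0.026,0,0,0,0,15,0.006,0.026,0,0,0,0,15]'
python3 -c "
from h import *
togo(.498,.262,.0887,80)
_,a=snap('wrist','pics/w4.png');_,b=snap('side','pics/sd4.png')
m=np.hstack([cv2.resize(a,(400,300)),b[180:480,100:500]]);cv2.imwrite('pics/m4.png',m[:,:,::-1])"
```

```text
clock: 10.63
eef_pos: [0.498, 0.2394, 0.1937]
tool_rot: [[-0.986, 0.165, -0.002], [0.165, 0.986, 0.0], [0.002, -0.0, -1.0]]
wrist_force: [0.6, -0.5, -0.1]
gripper_width: 0.0229
clock: 11.3
eef_pos: [0.4984, 0.2609, 0.195]
tool_rot: [[-0.985, 0.17, 0.0], [0.17, 0.985, -0.0], [-0.0, -0.0, -1.0]]
wrist_force: [-0.3, 0.5, -0.9]
gripper_width: 0.0231
shift [0.0006 0.001  0.1063] rot [-0.   0.   0.2] clock 11.3 tcp [0.4984 0.2609 0.195 ] yang 80.2 q [-41.  26.  11. 107.  -6.  48.  53.] F [-0.3  0.5 -0.9] w 0.0231
```

View pics/m4.png

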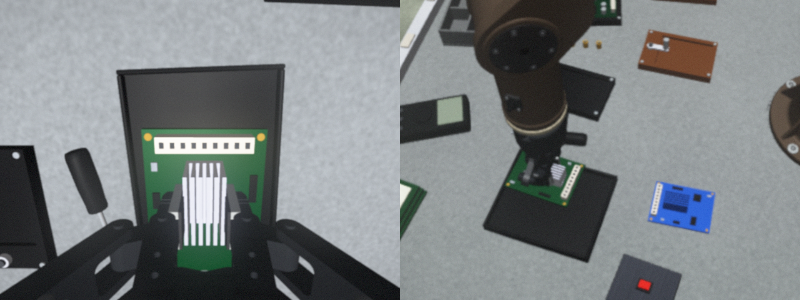

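```bash
python3 -c "
from h import *
s=bot.state();a=atz('wrist',(189,114),.018,s);b=atz('wrist',(454,106),.018,s);print(a,b,np.linalg.norm(a-b))
u=(b-a)/np.linalg.norm(b-a);m=(a+b)/2;print('centre',m+.098*np.array([u[1],-u[0],0]))"
python3 -m inch '[0,0,0.015,0,0,0,15,0,0,0.03,0,0,0,15,0,0,0.045,0,0,0,15,0,0,0.06,0,0,0,15,0,0,0.072,0,0,0,15,0,0,0.082,0,0,0,15,0,0,0.088,0,0,0,15,0,0,0.092,0,0,0,15]'
```

```text
[0.40398082 0.19082162 0.018     ] [0.42670542 0.3507287  0.018     ] 0.1615137198995886
centre [0.51236828 0.25698679 0.018     ]
clock: 12.07
eef_pos: [0.498, 0.2618, 0.1023]
tool_rot: [[-0.986, 0.169, -0.0], [0.169, 0.986, -0.0], [0.0, -0.0, -1.0]]
wrist_force: [0.2, 0.0, -1.1]
gripper_width: 0.0229
```

```bash

python3 -m inch '[0,0,0.003,0,0,0,15,0,0,0.006,0,0,0,15,0,0,0.008,0,0,0,15,0,0,0.01,0,0,0,15,0,0,0.011,0,0,0,15,0,0,0.012,0,0,0,15,0,0,0.0125,0,0,0,15,0,0,0.0125,0,0,0,15]'
```

```text
clock: 12.73
eef_pos: [0.4981, 0.262, 0.0904]
tool_rot: [[-0.986, 0.169, 0.0], [0.169, 0.986, 0.0], [-0.0, 0.0, -1.0]]
wrist_force: [0.5, -0.4, -1.0]
gripper_width: 0.0231
```

```bash

python3 -m inch '[0,0,0.0002,0,0,0,15,0,0,0.0004,0,0,0,15,0,0,0.0006,0,0,0,15,0,0,0.0008,0,0,0,15,0,0,0.001,0,0,0,15,0,0,0.001,0,0,0,15,0,0,0.001,0,0,0,15,0,0,0.001,0,0,0,15]'
```

```text
clock: 13.4
eef_pos: [0.4981, 0.262, 0.0894]
tool_rot: [[-0.986, 0.169, -0.0], [0.169, 0.986, 0.0], [0.0, 0.0, -1.0]]
wrist_force: [0.2, -0.7, -1.0]
gripper_width: 0.0227
```

Still hanging (−1 N is the board's weight). I'll go down gently until it touches.

```bash

python3 -m inch '[0,0,0.0003,0,0,0,15,0,0,0.0006,0,0,0,15,0,0,0.0009,0,0,0,15,0,0,0.0012,0,0,0,15,0,0,0.0015,0,0,0,15,0,0,0.0015,0,0,0,15,0,0,0.0015,0,0,0,15,0,0,0.0015,0,0,0,15]'
```

```text
clock: 14.07
eef_pos: [0.4981, 0.2619, 0.0887]
tool_rot: [[-0.986, 0.169, 0.0], [0.169, 0.986, 0.0], [-0.0, 0.0, -1.0]]
wrist_force: [-3.5, -1.6, 12.1]
gripper_width: 0.023
```

Contact at 12 N. I'll ease off slightly, open, then retreat.

```bash

python3 -m inch '[0,0,-0.0003,0,0,0,15,0,0,-0.0005,0,0,0,15,0,0,-0.0005,0,0,0,20,0,0,-0.0005,0,0,0,26,0,0,-0.0005,0,0,0,32,0,0,-0.0005,0,0,0,40,0,0,-0.0005,0,0,0,50,0,0,-0.0005,0,0,0,60]' 20
python3 -m inch '[0,0,-0.0005,0,0,0,60,0,0,-0.0005,0,0,0,60,0,0,-0.01,0,0,0,60,0,0,-0.03,0,0,0,60,0,0,-0.055,0,0,0,60,0,0,-0.085,0,0,0,60,0,0,-0.115,0,0,0,60,0,0,-0.145,0,0,0,60]'
python3 -c "
from h import *
togo(.498,.262,.0887,80)
_,a=snap('wrist','pics/w5.png');_,b=snap('scene','pics/s5.png');get_image('side')
m=np.hstack([cv2.resize(a,(400,300)),b[100:400,200:600]]);cv2.imwrite('pics/m5.png',m[:,:,::-1])"
```

```text
clock: 14.73
eef_pos: [0.4982, 0.262, 0.0883]
tool_rot: [[-0.986, 0.169, -0.0], [0.169, 0.986, -0.0], [0.0, -0.0, -1.0]]
wrist_force: [-0.1, -0.2, -0.4]
gripper_width: 0.0511
clock: 15.4
eef_pos: [0.4979, 0.2617, 0.2355]
tool_rot: [[-0.986, 0.169, 0.0], [0.169, 0.986, 0.0], [-0.0, 0.0, -1.0]]
wrist_force: [0.7, 0.8, -1.6]
gripper_width: 0.0513
shift [-0.      0.0003  0.1468] rot [0.  0.  0.3] clock 15.4 tcp [0.4979 0.2617 0.2355] yang 80.3 q [-42.  23.  12. 105.  -6.  53.  53.] F [ 0.7  0.8 -1.6] w 0.0513
```

View pics/m5.png

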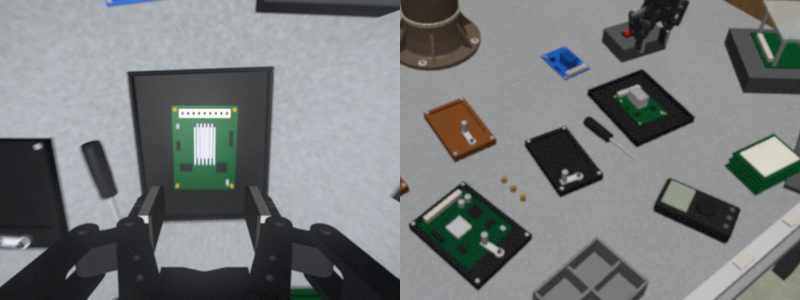

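The board lies flat in the middle of the tray, the tab is aside and the large board is undisturbed. The gripper is clear.

```bash
python3 -c "
from h import *
bot.close_job()"
```

```text
the job is handed in; nothing more can be done
```

The small board is in the empty tray and the job is handed in; the robot's clock read about 15.5 s of the 56 s allowed.

- **Tab:** I gripped the pin at 20 N and turned the tab along its arc to about 86° from the board's length, then let go. The picture taken before lifting showed it clear of the board.
- **Board:** I gripped the heat sink at 50 N and lifted the board out level. I lowered it into the tray until it touched at about 12 N, eased off, opened the gripper and raised it about 15 cm.
- **Last checks:** The final pictures show the board lying flat near the tray's middle, the nest empty with its tab aside, and the large board and the look-alikes where they were. The tray's centre as I measured it differed by about 10 mm between cameras, well inside the roughly 38 mm of room around the board. No check failed.

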